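# Sort two trapezoidal screws on the thread gauges

## Task

Two trapezoidal screws of the same thickness, one of 10 mm and one of 6 mm thread pitch, lie in the rack under a retaining bar. Lift the bar out of its two open brackets and lay it flat on the table clear of the rack; then lay each screw along the notched gauge whose teeth fit its thread (red saddles: 10 mm, blue: 6 mm), feeling for the place where the teeth drop fully into the thread, and leave it lying there, roughly centred on the gauge. Set the screws down gently, without dropping or forcing them, and do not disturb the other things on the table.

Things in the scene. Friction and masses are not known exactly. Their poses are not given: they have to be found in the camera images.
- rack: plywood board 140 x 300 x 12 mm (long along y), fixed. Two screw rests along x, at y = +50 and -50 mm, each two green V-blocks 18 mm thick at x = +42 and -42 mm. Two dark steel brackets at x = 0, y = +130 and -130 mm, 12 mm thick, open at the top: slot 22 mm wide along x, its floor 65 mm and prong tops 86 mm above the table. Origin: middle of underside, z up.
- retaining_bar: flat steel bar 18 x 298 x 12 mm, long along y, end stops, black upright handle in the middle (13 mm along x, 44 mm along y, 12 to 45 mm above the underside); 0.3 kg. It lies in the brackets across both screws, underside 65 mm above the table. Origin: middle of underside, z up. Free table for it: beyond the rack, world x 0.67 to 0.75, y -0.33 to 0 m.
- screw_a: steel screw, right-hand trapezoidal thread 30 mm thick, 112 mm long, then a 19 x 25 mm journal at +x; 0.5 kg. Origin on its axis, mid-thread; x along the axis (it may roll). One screw has 10 mm pitch (4.5 mm deep), the other 6 mm (3.5 mm deep); look, or try the gauges, to tell which. Where the grooves lie along it is unknown too. In the rack its axis is 48 mm above the table.
- screw_b: second steel screw, right-hand trapezoidal thread 30 mm thick, 112 mm long, then a 19 x 25 mm journal at +x; 0.5 kg. Origin on its axis, mid-thread; x along the axis (it may roll). One screw has 10 mm pitch (4.5 mm deep), the other 6 mm (3.5 mm deep); look, or try the gauges, to tell which. Where the grooves lie along it is unknown too. In the rack its axis is 48 mm above the table.
- gauge_coarse: 10 mm pitch gauge, fixed: dark base 156 x 84 x 12 mm (long along x), two red saddles, and on each two steel toothed plates leaning 40 degrees outward that form an open V along x. Teeth at 30, 40 and 50 mm either side of the middle, tips 2.6 mm wide; between the two groups over 44 mm along x is clear down to the base for fingers. Origin: middle of underside, z up.
- gauge_coarse_seat (a point): where the axis of a 10 mm pitch screw lies, centred, with the teeth fully in its thread: 46 mm above the gauge's underside, x along the screw. A screw out of step, or of the other pitch, rides on the teeth about 6 mm higher. Shifted along x it comes into step once every 10 mm; within about 1 mm of that the teeth enter; farther off they catch part-way on the flanks.
- gauge_fine: 6 mm pitch gauge, fixed: dark base 156 x 84 x 12 mm (long along x), two blue saddles, and on each two steel toothed plates leaning 40 degrees outward that form an open V along x. Teeth at 27, 33, 39, 45 and 51 mm either side of the middle, tips 1.5 mm wide; between the two groups over 44 mm along x is clear down to the base for fingers. Origin: middle of underside, z up.
- gauge_fine_seat (a point): where the axis of a 6 mm pitch screw lies, centred, with the teeth fully in its thread: 46 mm above the gauge's underside, x along the screw. A screw out of step, or of the other pitch, rides on the teeth about 4.5 mm higher. Shifted along x it comes into step once every 6 mm; within about 0.6 mm of that the teeth enter; farther off they catch part-way on the flanks.
- oil_bottle: squeeze oiler with a red spout, 50 mm thick, 142 mm high (a bystander; origin: middle of the underside)
- marker_0: felt marker lying, 112 mm (a bystander; origin: middle of the underside)
- pin_vial_0: amber vial with a white cap, 37 mm thick, 75 mm high (a bystander; origin: middle of the underside)
- end_mill_1: steel end mill lying, 20 x 100 mm (a bystander; origin: middle of the underside)
Mind the look-alikes: they are no part of the job. Leave any pink look-alike of the gauge_fine alone.

How it is judged:
On the way:
1. the retaining bar lies on the table clear of the rack, with both screws still in the rack (height (world z) of retaining_bar below 0.02 m and angle between retaining_bar's own y axis and vertical above 1.5 rad and horizontal distance between retaining_bar and rack above 0.1 m and distance of each of screw_a, screw_b from where it was at the start of the episode below 0.02 m), for 0.2 s.
At the end, for the whole second after the job is handed in: Bar level on the table (origin under 20 mm high, over 100 mm from the rack's). Each screw in its own gauge, teeth fully in the thread: its middle within 18 mm along, 3 mm across and under 2 mm above the seat point, in line within 0.05 rad; all released and at rest (height (world z) of retaining_bar below 0.02 m and angle between retaining_bar's own y axis and vertical above 1.5 rad and horizontal distance between retaining_bar and rack above 0.1 m and x of screw_a in the frame of gauge_coarse_seat between -0.018 and 0.018 m and y of screw_a in the frame of gauge_coarse_seat between -0.003 and 0.003 m and z of screw_a in the frame of gauge_coarse_seat between -0.003 and 0.002 m and angle between the x axis of screw_a and the x axis of gauge_coarse_seat, either way round below 0.05 rad and x of screw_b in the frame of gauge_fine_seat between -0.018 and 0.018 m and y of screw_b in the frame of gauge_fine_seat between -0.003 and 0.003 m and z of screw_b in the frame of gauge_fine_seat between -0.003 and 0.002 m and angle between the x axis of screw_b and the x axis of gauge_fine_seat, either way round below 0.05 rad and linear speed of each of screw_a, screw_b, retaining_bar below 0.02 m/s); the robot touches nothing.
It fails at once if a screw is dropped or forced onto a gauge (over 70 N between them) (contact force between any of screw_a, screw_b and gauge_coarse above 70 N or contact force between any of screw_a, screw_b and gauge_fine above 70 N).
It fails at once if a bystander is moved more than 20 mm (distance of any of oil_bottle, marker_0, pin_vial_0, end_mill_1 from where it was at the start of the episode above 0.02 m).
It also fails if it takes over 72 s, if anything falls off the work surface, if the arm or the gripper's body presses on something with over 40 N, if the wrist force passes 120 N, or if a joint passes its speed limit or range.

## Robot

A 7-joint arm with a two-finger parallel gripper is mounted at the origin on a cart in front of the work surface, level with it; the furniture and walls round the work are solid. World frame = base frame: x ahead of the robot, y to its left, z up, the work surface at z = 0. Lengths are in m, angles in rad, forces in N, time in s.
With the tool pointing down it reaches from about 0.4 to 0.85 m from the base axis. Payload 10.4 kg.
Tool frame: the origin (TCP) lies at the centre of the arm's flange, where the gripper is bolted on; the fingertips stand 173 mm ahead of it and the grasp point (between the pads) lies 155 mm ahead of it; z points along the fingers, y is the line along which they close (so a half turn about z gives the same grasp; the last joint's range is limited). The gripper opens to 85 mm and grips with 20 to 120 N. Pads are 22 mm wide; open, the fingers measure 114 mm over their backs; the gripper's body (76 mm by 85 mm) begins 54 mm behind the grasp point. The pads swing forward as they close: fully open they stand 13 mm farther back than shut.
Start: joints at [1.209, 0.332, -0.065, 1.46, 0.022, 1.35, -0.088], TCP at [0.208, -0.589, 0.405] pointing down, gripper open.
Joint ranges: [-2.6, 2.6], [-0.5, 2.12], [-1.47, 1.34], [0.16, 2.42], [-1.27, 4.41], [0.06, 2.06], [-2.6, 2.6]. Speed limits (rad/s): [2.22, 2.22, 2.79, 2.79, 3.14, 3.14, 3.14].

## Interface

Orientations are given as a unit quaternion [x, y, z, w].
In Python, from workcell import manip, viewer, finder gives the robot as it stands.
- The arm moves only by the tool arm_command, never from a script. Its argument "plan" is a list of rows, each an object with "dp": the shift along the tool's x, y, z in mm, a list of three; "spin": the turn about the tool's z in rad. A call has 1 to 5 rows; each row shifts and turns the commanded pose from where the row before left it, along the tool's axes as they then stand; what a row does not reach is not made up. A row lasts 1/10 s, in which the tool goes at most 50 mm and 8.59 degrees, less where a joint would pass 70% of its speed; a pose out of reach is approached as far as the arm can. A call is refused whole if a number of a shift passes 50 or a number of a turn 0.15, either way. A call with a gripper value outside its range is refused whole. "grip" is the closure, from -1 (fully open) to 1 (shut), set as the call begins (left out, the last holds). The fingers move at their own pace and stop on an object; "newtons" is the grip in N (left out, the last holds). Time passes only in rows, so rows that do not move let the fingers close. It gives the time, the measured TCP pose, the force, the opening and the grip force at its end, in the units of the state.
- manip.get_obs(): the state, without advancing time (a new reading comes with each control period).
- viewer.camera(name): name is "scene" or "top" or "wrist"; returns the picture (420x560x3 uint8, blue, green, red); there is no depth.
- viewer.camera_params(name): a dict with "vertical_fov" (degrees; the focal length in pixels is half the picture's height over the tangent of half this angle, whatever the lens; pixels are square), "cx", "cy" (the principal point, pixels), "R" (3x3) and "t" (3): a world point X has camera coordinates R X + t; the wrist camera has in their place "T_tool_cam" (4x4, takes a point from camera to tool coordinates, whose origin is the TCP and whose axes are the flange's). Camera axes: x right, y down, z forward; pixel columns grow to the right and rows downward; lengths in m; the calibration is good to about 2 mm. The wrist camera is an equidistant fisheye: a pixel r from the principal point sees the ray r / f radians off the axis. A picture is of the moment at which its call begins: read the wrist's pose just before it. camera_params takes no time and is no camera call.
- manip.hand_in(): hands the job in; it is judged then, once.
Trained networks look in the newest picture that a camera, given by its name, has taken for a name from the list of things; names that differ only in an ending like _2 or _b are one class to them, and where a whole thing is asked for, a point or a joint stands for the part that bears it (a point fixed in the world has none). Each returns a list of dicts, best first, with "score" (0 to 1); they miss things now and then, are a little off and sometimes report something else, mostly with a low value. They report only what shows in the picture. A call takes as long as a camera call. They do not tell look-alikes from the thing itself.
- finder.find_in(camera, thing): "position" ([x, y, z] in m, in world coordinates, good to about 4 mm: the middle of the surface that is visible of it).
The state is a dict: "clock": time; "joint_pos": joint angles; "joint_velocities": joint speeds; "tau": joint torques, N m; "position": TCP position; "ee_rot": TCP orientation; "ft_force": force on the tool from outside, world axes, zero at the start; "torque": the same for the moment, N m; "grip_width": opening from 0.0 (shut) to 1.0 (fully open); "grasp_force": force on a finger pad.
Only numpy, scipy, OpenCV 4.12 (cv2) and the standard library are available. Lean on these libraries where they do the work, as an engineer would, in place of code of your own. Each camera call takes 0.05 s, during which the arm holds its last target. There are 200 camera calls.

## Working session

There is one attempt and no reset: what is moved stays moved. The work goes in short steps, Python scripts to look and compute and a tool call to move; the robot and the scene stay as the last step left them, time stands still between calls to the robot, and variables do not carry over. Pictures are saved under pics/ and viewed, at most 10 in all, crops included, and the job is handed in when it is done.

Besides the shell and the picture viewer there is one more tool, called after "Request:" as name(argument=value, ...), one argument or row to a line, values as JSON. arm_command: Moves the arm, as the interface text tells. Its arguments: {"type":"object","properties":{"plan":{"type":"array","items":{"type":"object","properties":{"dp":{"type":"array","items":{"type":"number"}},"spin":{"type":"number"}}}},"grip":{"type":"number"},"newtons":{"type":"number"}},"required":["plan"]}

```bash
mkdir -p pics; cat > h.py <<'E'
import numpy as np, cv2
from workcell import manip, viewer, finder
from scipy.spatial.transform import Rotation as Ro
def ray(cam,u,v,obs=None):
    p=viewer.camera_params(cam); f=210/np.tan(np.radians(p["vertical_fov"])/2)
    x=np.array([(u-p["cx"])/f,(v-p["cy"])/f])
    if cam!="wrist":
        R=np.array(p["R"]);t=np.array(p["t"]); return -R.T@t, R.T@np.array([x[0],x[1],1])
    r=np.linalg.norm(x); d=np.array([*(x*(np.sin(r)/r if r>1e-9 else 1)),np.cos(r)])
    T=np.array(p["T_tool_cam"]);o=obs; Rw=Ro.from_quat(o["ee_rot"]).as_matrix()
    return Rw@T[:3,3]+np.array(o["position"]), Rw@T[:3,:3]@d
def atz(cam,u,v,z,obs=None):
    c,d=ray(cam,u,v,obs); return c+d*(z-c[2])/d[2]
def tri(a,b):
    A=np.zeros((3,3));y=np.zeros(3)
    for c,d in (a,b):
        d=d/np.linalg.norm(d);P=np.eye(3)-np.outer(d,d);A+=P;y+=P@c
    return np.linalg.solve(A,y)
E
cat > a.py <<'E'
from h import *
o=manip.get_obs();print(o)
for c in("scene","top"):
    cv2.imwrite(f"pics/{c}0.png",viewer.camera(c)); p=viewer.camera_params(c); print(c,p["vertical_fov"],-np.array(p["R"]).T@p["t"])
for t in["rack","retaining_bar","screw_a","gauge_coarse","gauge_fine","oil_bottle","marker_0","pin_vial_0","end_mill_1"]:
    for c in("scene","top"):
        print(t,c,[(np.round(d["position"],3).tolist(),round(d["score"],2)) for d in finder.find_in(c,t)][:4])
p=viewer.camera_params("wrist");print(p)
E
python3 a.py
```

```text
{'clock': 0.0, 'joint_pos': array([ 1.20937753,  0.33285542, -0.06467769,  1.46097946,  0.02156985,
        1.3499087 , -0.08848793]), 'joint_velocities': array([-5.88246706e-04,  2.81882248e-04,  1.46999554e-04,  2.69742251e-05,
       -4.73758868e-04,  9.94084817e-04, -7.46649940e-04]), 'tau': array([ 9.86532405e-05, -6.25450444e+01,  4.92239348e-02, -3.91593504e+01,
        1.61532493e-02,  9.89028078e-03,  1.83934617e-06]), 'position': array([ 0.20768385, -0.5893326 ,  0.40390776]), 'ee_rot': array([ 9.85683735e-01,  1.68603215e-01, -1.46333855e-04, -7.13614607e-04]), 'ft_force': array([ 0.01689083, -0.57930486, -0.31614201]), 'torque': array([-0.02604165,  0.02531785, -0.02046484]), 'grasp_force': 0.0, 'grip_width': 0.9997210559827495}
scene 48.31682774549323 [-0.3830119   0.49186992  1.03195204]
top 57.70201840462967 [ 0.46462748 -0.02584854  1.24266476]
rack scene [([0.456, -0.224, 0.013], 0.75), ([0.696, 0.167, 0.066], 0.36)]
rack top [([0.484, -0.245, 0.01], 0.62), ([0.492, -0.242, 0.081], 0.3), ([0.534, 0.117, 0.01], 0.18)]
retaining_bar scene [([0.488, -0.237, 0.076], 0.81
[... 638 characters left out ...]
.68)]
marker_0 scene [([0.332, 0.236, 0.012], 0.58)]
marker_0 top [([0.34, 0.232, 0.014], 0.53)]
pin_vial_0 scene [([0.678, 0.245, 0.05], 0.67)]
pin_vial_0 top [([0.685, 0.23, 0.076], 0.59)]
end_mill_1 scene []
end_mill_1 top [([0.345, -0.463, 0.023], 0.6)]
{'vertical_fov': 65.70646984690485, 'cx': 273.3891663357148, 'cy': 197.11938438980593, 'T_tool_cam': array([[ 1.36744401e-03, -9.48595835e-01, -3.16487080e-01,
         8.04215902e-02],
       [ 9.99999055e-01,  1.25233126e-03,  5.67121088e-04,
         1.24122570e-04],
       [-1.41622037e-04, -3.16487557e-01,  9.48596651e-01,
         2.96292719e-02],
       [ 0.00000000e+00,  0.00000000e+00,  0.00000000e+00,
         1.00000000e+00]])}
```

```bash
python3 -c "
import cv2,numpy as np
a=cv2.imread('pics/top0.png');cv2.imwrite('pics/top0b.png',cv2.resize(a,(800,600)))"
```

```text
(no output)
```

View pics/top0b.png

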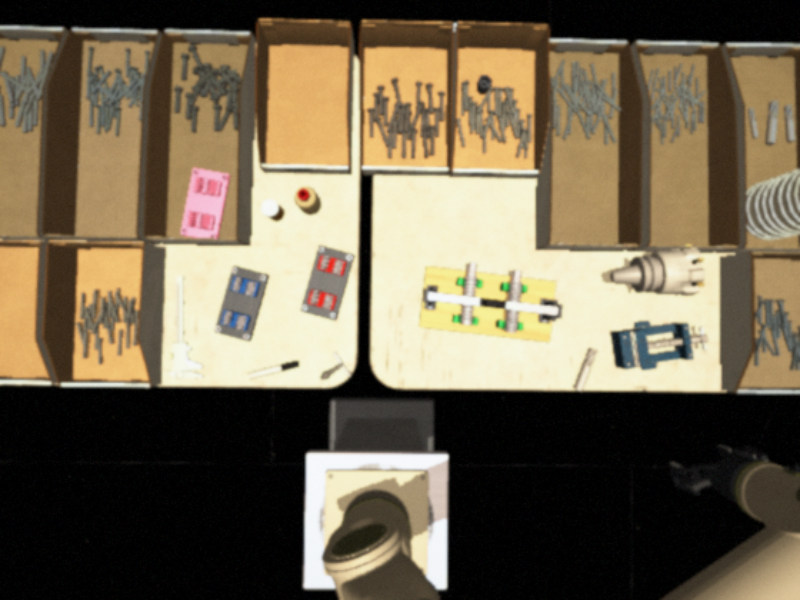

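View pics/scene0.png

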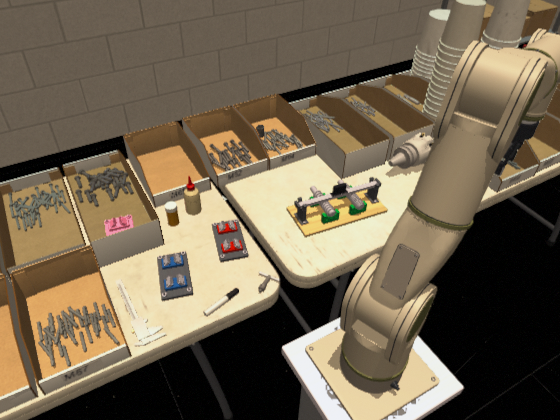

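The top view, in 800x600 pixels, shows:
- The yellow rack at (490,303), with the bar across both screws. The bar handle is at (492,303).
- Two blue-type gauge candidates. The blue-saddled one is on the table at (240,302), and the pink one lies in a bin at (205,203). The task says to leave pink alone, so the blue one is gauge_fine.
- The red gauge_coarse at (328,282).

Next I'll get the yaw and position of each from colour blobs, with one enlarged crop to confirm.

```bash
cat > b.py <<'E'
from h import *
im=cv2.imread("pics/top0.png");sc=cv2.imread("pics/scene0.png")
hsv=cv2.cvtColor(im,cv2.COLOR_BGR2HSV)
def blobs(name,m,z,amin):
    n,l,s,c=cv2.connectedComponentsWithStats(m.astype(np.uint8))
    out=[]
    for i in range(1,n):
        if s[i,4]>=amin:
            w=atz("top",*c[i],z);print(name,np.round(c[i],1),s[i,4],np.round(w,4));out.append(i)
    return l,out
H,S,V=cv2.split(hsv)
roi=np.zeros_like(H,bool);roi[165:250,140:260]=1
blobs("blue",(H>100)&(H<130)&(S>120)&roi,.035,8)
blobs("red",((H<8)|(H>172))&(S>140)&roi,.035,8)
rr=np.zeros_like(H,bool);rr[170:260,280:410]=1
blobs("green",(H>45)&(H<80)&(S>120)&rr,.04,5)
crop=np.hstack([cv2.resize(im[165:245,145:255],None,fx=3.6,fy=3.6,interpolation=2),cv2.resize(im[175:255,288:398],None,fx=3.6,fy=3.6,interpolation=2)])
cv2.imwrite("pics/crop0.png",crop)
E
python3 b.py
```

```text
blue [170.1 199.6] 31 [0.5235 0.2998 0.035 ]
blue [179.3 202.3] 11 [0.5156 0.2707 0.035 ]
blue [163.4 223.3] 34 [0.4486 0.3185 0.035 ]
blue [173.  224.8] 11 [0.4443 0.2885 0.035 ]
red [223.4 183.5] 15 [0.5772 0.1332 0.035 ]
red [231.1 185.4] 45 [0.5717 0.1088 0.035 ]
red [240.  187.7] 17 [0.5648 0.0804 0.035 ]
red [216.6 207.6] 14 [0.5005 0.1531 0.035 ]
red [224.4 209. ] 46 [0.4965 0.1282 0.035 ]
red [233.2 211.3] 19 [0.4897 0.1004 0.035 ]
green [322.2 196.9] 24 [ 0.5396 -0.1803  0.04  ]
green [335.3 198. ] 16 [ 0.5367 -0.2221  0.04  ]
green [353.2 200.4] 27 [ 0.53   -0.2791  0.04  ]
green [366.9 201.9] 14 [ 0.5261 -0.3229  0.04  ]
green [319.2 223. ] 23 [ 0.4568 -0.1717  0.04  ]
green [332.6 224.1] 15 [ 0.4541 -0.2143  0.04  ]
green [350.4 226.5] 25 [ 0.4471 -0.2707  0.04  ]
green [364.1 228.1] 14 [ 0.4426 -0.3143  0.04  ]
```

View pics/crop0.png

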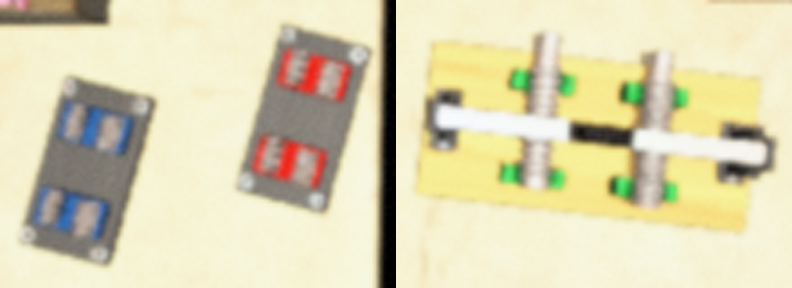

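The crop confirms the blue-saddled gauge on the left as gauge_fine and the red-saddled one as gauge_coarse. The rack's left screw looks coarser. I'll write a planner that prints the rows and move over the rack.

```bash
cat >> h.py <<'E'
def rows(target,yaw,o=None,maxmm=45):
    o=o or manip.get_obs();p=np.array(o["position"]);R=Ro.from_quat(o["ee_rot"]).as_matrix()
    y0=np.arctan2(R[1,0],R[0,0]);d=(np.array(target)-p)*1000;sp=-(yaw-y0)
    n=int(max(np.ceil(np.linalg.norm(d)/maxmm),np.ceil(abs(sp)/.145),1))
    for i in range(n):
        y=y0-sp*i/n; c,s=np.cos(y),np.sin(y);e=d/n
        print([round(c*e[0]+s*e[1],1),round(s*e[0]-c*e[1],1),round(-e[2],1)],round(sp/n,3))
def st():
    o=manip.get_obs();R=Ro.from_quat(o["ee_rot"]).as_matrix()
    print("t",o["clock"],"p",np.round(o["position"],4),"yaw",round(np.arctan2(R[1,0],R[0,0]),4),"F",np.round(o["ft_force"],1),"g",round(o["grip_width"],3),round(o["grasp_force"],1));return o
E
python3 -c "
from h import *
rows([.4916,-.2469,.36],-.103)"
```

```text
[np.float64(38.2), np.float64(-22.9), np.float64(4.5)] 0.044
[np.float64(37.1), np.float64(-24.5), np.float64(4.5)] 0.044
[np.float64(36.0), np.float64(-26.2), np.float64(4.5)] 0.044
[np.float64(34.8), np.float64(-27.7), np.float64(4.5)] 0.044
[np.float64(33.5), np.float64(-29.2), np.float64(4.5)] 0.044
[np.float64(32.2), np.float64(-30.7), np.float64(4.5)] 0.044
[np.float64(30.8), np.float64(-32.1), np.float64(4.5)] 0.044
[np.float64(29.4), np.float64(-33.4), np.float64(4.5)] 0.044
[np.float64(27.9), np.float64(-34.7), np.float64(4.5)] 0.044
[np.float64(26.3), np.float64(-35.9), np.float64(4.5)] 0.044
```

Request:
arm_command(
  plan=[
    {"dp": [38.2, -22.9, 4.5], "spin": 0.044},
    {"dp": [37.1, -24.5, 4.5], "spin": 0.044},
    {"dp": [36, -26.2, 4.5], "spin": 0.044},
    {"dp": [34.8, -27.7, 4.5], "spin": 0.044},
    {"dp": [33.5, -29.2, 4.5], "spin": 0.044},
  ],
  grip=-1,
)

```text
clock: 1.5
position: [0.3505, -0.4166, 0.3823]
ee_rot: [0.998, 0.058, 0.0, 0.0]
ft_force: [0.8, -0.0, 0.3]
grip_width: 0.997
grasp_force: 0.0
```

Request:
arm_command(
  plan=[
    {"dp": [32.2, -30.7, 4.5], "spin": 0.044},
    {"dp": [30.8, -32.1, 4.5], "spin": 0.044},
    {"dp": [29.4, -33.4, 4.5], "spin": 0.044},
    {"dp": [27.9, -34.7, 4.5], "spin": 0.044},
    {"dp": [26.3, -35.9, 4.5], "spin": 0.044},
  ],
)

```text
clock: 2.0
position: [0.4921, -0.2451, 0.3599]
ee_rot: [0.999, -0.052, 0.0, 0.0]
ft_force: [0.4, -0.9, 0.7]
grip_width: 1.001
grasp_force: 0.0
```

```bash
cat > w.py <<'E'
import sys
from h import *
o=st();im=viewer.camera("wrist");n=sys.argv[1];cv2.imwrite(f"pics/{n}.png",im)
import pickle;pickle.dump(o,open(f"pics/{n}.pkl","wb"))
for t in sys.argv[2:]: print(t,[(np.round(d["position"],4).tolist(),round(d["score"],2)) for d in finder.find_in("wrist",t)][:3])
E
python3 w.py w1 retaining_bar screw_a rack
```

```text
t 2.0 p [ 0.4921 -0.2451  0.3599] yaw -0.1032 F [ 0.4 -0.9  0.7] g 1.001 0.0
retaining_bar [([0.492, -0.2447, 0.0802], 0.58)]
screw_a [([0.5192, -0.1987, 0.0584], 0.87), ([0.5054, -0.2941, 0.0587], 0.72)]
rack [([0.5082, -0.2463, 0.0092], 0.71)]
```

View pics/w1.png

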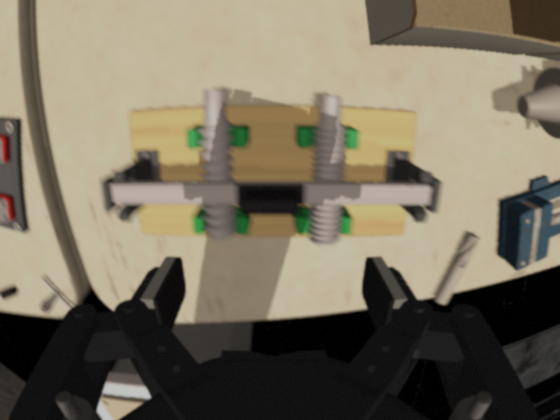

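The wrist picture shows the bar handle at about (271,196) and the screws at u≈217 and u≈326. Both journals point up (+x), and the thread's lower ends are at v≈238 and v≈242.

```bash
cat > c.py <<'E'
from h import *
import pickle;o=pickle.load(open("pics/w1.pkl","rb"))
print("handle tri",tri(ray("top",345.2,212.5),ray("wrist",271,196,o)))
print("handle top z.11",atz("wrist",271,192,.108,o))
def loc(P):
    c,s=np.cos(-.103),np.sin(-.103);d=P[:2]-o["position"][:2];return np.round([c*d[0]+s*d[1],-s*d[0]+c*d[1]],4)
for n,u,v in[("L journal",213,91),("L low",219,236),("R j",330,97),("R low",325,241),]:
    P=atz("wrist",u,v,.048,o);print(n,P[:2].round(4),loc(P))
for n,u,v in[("bar l",113,194),("bar r",432,197)]:
    P=atz("wrist",u,v,.077,o);print(n,P[:2].round(4),loc(P))
im=cv2.imread("pics/w1.png");cv2.imwrite("pics/w1c.png",cv2.resize(im[80:250,190:360],None,fx=3.5,fy=3.5,interpolation=2))
rows([*atz("wrist",271,192,.108,o)[:2],.29],-.103,maxmm=50)
E
python3 c.py
```

```text
handle tri [ 0.49088044 -0.24476774  0.08324525]
handle top z.11 [ 0.50263596 -0.2451432   0.108     ]
L journal [ 0.58   -0.2025] [0.083  0.0513]
L low [ 0.4447 -0.1882] [-0.053   0.0517]
R j [ 0.5643 -0.3023] [ 0.0777 -0.0496]
R low [ 0.4289 -0.2899] [-0.0583 -0.0511]
bar l [ 0.5058 -0.1036] [-0.0009  0.1421]
bar r [ 0.474  -0.3864] [-0.0035 -0.1424]
[np.float64(5.4), np.float64(-0.9), np.float64(34.8)] 0.002
[np.float64(5.4), np.float64(-0.9), np.float64(34.8)] 0.002
```

View pics/w1c.png

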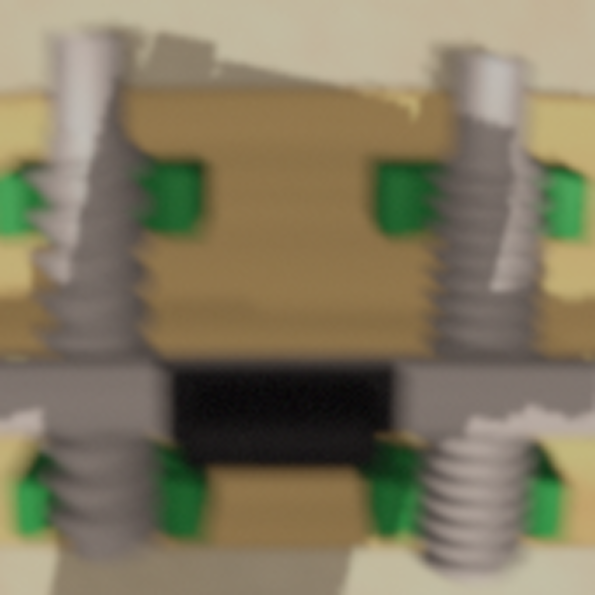

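The enlarged crop shows the left screw (world y≈-0.195) with the 10 mm thread and the right one (y≈-0.296) with the 6 mm thread. The handle spans u 240 to 302. I'm going down to grasp it.

Request:
arm_command(
  plan=[
    {"dp": [-1.6, 0, 35]},
    {"dp": [0, 0, 35]},
    {"dp": [0, 0, 34]},
    {"dp": [0, 0, 0]},
    {"dp": [0, 0, 0]},
  ],
  grip=-0.1,
  newtons=60,
)

```text
invalid input at $.plan[0]: expected keys dp, spin
```

Request:
arm_command(
  plan=[
    {"dp": [0, 0, 0]},
    {"dp": [0, 0, 0]},
    {"dp": [0, 0, 0]},
    {"dp": [0, 0, 0]},
  ],
  grip=1,
)

```text
invalid input at $.plan[0]: expected keys dp, spin
```

Request:
arm_command(
  plan=[
    {"dp": [-1.6, 0, 35], "spin": 0},
    {"dp": [0, 0, 35], "spin": 0},
    {"dp": [0, 0, 34], "spin": 0},
  ],
  grip=-1,
  newtons=60,
)

```text
clock: 2.5
position: [0.4886, -0.2482, 0.2549]
ee_rot: [0.999, -0.052, 0.0, 0.001]
ft_force: [0.4, -1.0, 0.6]
grip_width: 0.999
grasp_force: 0.0
```

Request:
arm_command(
  plan=[
    {"dp": [0, 0, 0], "spin": 0},
    {"dp": [0, 0, 0], "spin": 0},
    {"dp": [0, 0, 0], "spin": 0},
    {"dp": [0, 0, 0], "spin": 0},
  ],
  grip=1,
)

```text
clock: 2.9
position: [0.4904, -0.2471, 0.2582]
ee_rot: [0.999, -0.051, 0.002, 0.001]
ft_force: [-0.5, -0.2, 6.7]
grip_width: 0.496
grasp_force: 62.0
```

Request:
arm_command(
  plan=[
    {"dp": [0, 0, -10], "spin": 0},
    {"dp": [0, 0, -20], "spin": 0},
    {"dp": [0, 0, -25], "spin": 0},
    {"dp": [0, 0, -15], "spin": 0},
  ],
)

```text
clock: 3.3
position: [0.4899, -0.2464, 0.3285]
ee_rot: [0.999, -0.05, 0.001, 0.001]
ft_force: [1.0, -0.8, -2.3]
grip_width: 0.496
grasp_force: 61.7
```

```bash
python3 -c "
from h import *
st();rows([.71,-.165,.32],0.0)"
```

```text
t 3.3 p [ 0.4899 -0.2464  0.3285] yaw -0.101 F [ 1.  -0.8 -2.3] g 0.496 61.7
[np.float64(35.1), np.float64(-17.2), np.float64(1.4)] -0.017
[np.float64(35.4), np.float64(-16.6), np.float64(1.4)] -0.017
[np.float64(35.7), np.float64(-16.0), np.float64(1.4)] -0.017
[np.float64(35.9), np.float64(-15.4), np.float64(1.4)] -0.017
[np.float64(36.2), np.float64(-14.8), np.float64(1.4)] -0.017
[np.float64(36.4), np.float64(-14.2), np.float64(1.4)] -0.017
```

Request:
arm_command(
  plan=[
    {"dp": [35.1, -17.2, 1], "spin": -0.017},
    {"dp": [35.4, -16.6, 1], "spin": -0.017},
    {"dp": [35.7, -16, 1], "spin": -0.017},
    {"dp": [35.9, -15.4, 1], "spin": -0.017},
    {"dp": [36.2, -14.8, 1], "spin": -0.017},
  ],
)

```text
clock: 3.8
position: [0.6742, -0.1781, 0.321]
ee_rot: [1.0, -0.008, -0.0, 0.0]
ft_force: [0.6, -0.9, -3.0]
grip_width: 0.504
grasp_force: 61.8
```

Request:
arm_command(
  plan=[
    {"dp": [36.4, -14.2, 1], "spin": -0.017},
    {"dp": [0, 0, 40], "spin": 0},
    {"dp": [0, 0, 40], "spin": 0},
    {"dp": [0, 0, 30], "spin": 0},
    {"dp": [0, 0, 8], "spin": 0},
  ],
)

```text
clock: 4.3
position: [0.7081, -0.1649, 0.1974]
ee_rot: [1.0, 0.0, -0.003, -0.001]
ft_force: [-0.3, 0.0, -3.0]
grip_width: 0.5
grasp_force: 61.6
```

Request:
arm_command(
  plan=[
    {"dp": [0, 0, 4], "spin": 0},
    {"dp": [0, 0, 3], "spin": 0},
    {"dp": [0, 0, 0], "spin": 0},
  ],
)

```text
clock: 4.6
position: [0.7102, -0.1651, 0.1965]
ee_rot: [1.0, 0.0, 0.001, 0.0]
ft_force: [0.5, -0.3, -2.3]
grip_width: 0.501
grasp_force: 61.6
```

Request:
arm_command(
  plan=[
    {"dp": [0, 0, 1.5], "spin": 0},
    {"dp": [0, 0, 1], "spin": 0},
    {"dp": [0, 0, 1], "spin": 0},
    {"dp": [0, 0, 0], "spin": 0},
  ],
)

```text
clock: 5.0
position: [0.71, -0.165, 0.1934]
ee_rot: [1.0, 0.0, 0.001, 0.0]
ft_force: [-5.1, 0.1, 9.2]
grip_width: 0.498
grasp_force: 63.1
```

Request:
arm_command(
  plan=[
    {"dp": [0, 0, 0], "spin": 0},
    {"dp": [0, 0, 0], "spin": 0},
    {"dp": [0, 0, 0], "spin": 0},
    {"dp": [0, 0, -50], "spin": 0},
    {"dp": [0, 0, -50], "spin": 0},
  ],
  grip=-1,
)

```text
clock: 5.5
position: [0.7091, -0.1649, 0.2907]
ee_rot: [1.0, 0.0, -0.002, -0.0]
ft_force: [0.9, 0.2, 0.6]
grip_width: 1.001
grasp_force: 0.0
```

```bash
python3 w.py w2 retaining_bar; python3 -c "
from h import *
rows([.492,-.195,.31],-.103)"
```

```text
t 5.5 p [ 0.7091 -0.1649  0.2907] yaw 0.0009 F [0.9 0.2 0.6] g 1.001 0.0
retaining_bar [([0.7134, -0.1641, 0.013], 0.85)]
[np.float64(-43.9), np.float64(6.0), np.float64(-2.0)] 0.021
[np.float64(-43.8), np.float64(6.9), np.float64(-2.0)] 0.021
[np.float64(-43.6), np.float64(7.8), np.float64(-2.0)] 0.021
[np.float64(-43.5), np.float64(8.7), np.float64(-2.0)] 0.021
[np.float64(-43.3), np.float64(9.6), np.float64(-2.0)] 0.021
```

Request:
arm_command(
  plan=[
    {"dp": [-42, 6, -2], "spin": 0.021},
    {"dp": [-42, 6.9, -2], "spin": 0.021},
    {"dp": [-42, 7.8, -2], "spin": 0.021},
    {"dp": [-42, 8.7, -2], "spin": 0.021},
    {"dp": [-42, 9.6, -2], "spin": 0.021},
  ],
)

```text
clock: 6.1
position: [0.4964, -0.1954, 0.3012]
ee_rot: [0.999, -0.053, 0.0, 0.0]
ft_force: [-0.1, -0.3, -0.3]
grip_width: 1.002
grasp_force: 0.0
```

```bash
python3 w.py w3 screw_a; python3 -c "
from h import *
im=cv2.imread('pics/w3.png');cv2.imwrite('pics/w3b.png',cv2.resize(im[0:300,130:430],None,fx=2,fy=2,interpolation=2))"
```

```text
t 6.1 p [ 0.4964 -0.1954  0.3012] yaw -0.1053 F [-0.1 -0.3 -0.3] g 1.002 0.0
screw_a [([0.5157, -0.197, 0.0588], 0.87), ([0.4993, -0.2925, 0.0587], 0.82)]
```

View pics/w3b.png

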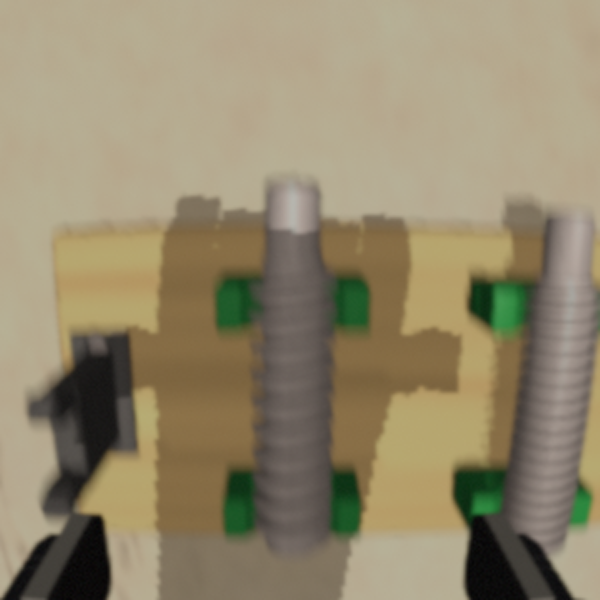

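The coarse screw's axis is at u≈277, its journal end at v≈91 and its thread bottom at v≈274. The fine screw is to the right at crop (555,·), with a clearly finer thread.

```bash
cat > d.py <<'E'
from h import *
import pickle;o=pickle.load(open("pics/w3.pkl","rb"))
for n,u,v in[("L journal",276,91),("L shoulder",277,133),("L low",277,273),("R j",414,107),("R low",402,273)]:
    P=atz("wrist",u,v,.048,o);print(n,P[:2].round(4))
A=atz("wrist",276,91,.048,o)[:2];B=atz("wrist",277,273,.048,o)[:2]
d=(A-B)/np.linalg.norm(A-B);print(np.linalg.norm(A-B),np.arctan2(d[1],d[0]),"mid",B+d*.056)
A=atz("wrist",414,107,.048,o)[:2];B=atz("wrist",402,273,.048,o)[:2]
d=(A-B)/np.linalg.norm(A-B);print(np.linalg.norm(A-B),np.arctan2(d[1],d[0]),"mid",B+d*.056)
E
python3 d.py; python3 -c "
from h import *
rows([.499,-.1945,.203],-.103,maxmm=35)"
```

```text
L journal [ 0.5774 -0.2064]
L shoulder [ 0.5484 -0.2041]
L low [ 0.4383 -0.193 ]
R j [ 0.5601 -0.305 ]
R low [ 0.4232 -0.2987]
0.13966209252007625 -0.09587146645341227 mid [ 0.49408913 -0.19836564]
0.13704378009363158 -0.04630453707309407 mid [ 0.47917033 -0.3012793 ]
[np.float64(1.7), np.float64(-1.0), np.float64(32.6)] -0.002
[np.float64(1.7), np.float64(-1.0), np.float64(32.6)] -0.002
[np.float64(1.7), np.float64(-1.0), np.float64(32.6)] -0.002
```

Request:
arm_command(
  plan=[
    {"dp": [0, 0.8, 35], "spin": 0},
    {"dp": [0, 0, 35], "spin": 0},
    {"dp": [0, 0, 28], "spin": 0},
    {"dp": [0, 0, 0], "spin": 0},
  ],
)

```text
clock: 6.6
position: [0.4969, -0.1954, 0.1999]
ee_rot: [0.999, -0.052, -0.003, -0.001]
ft_force: [-0.5, -0.3, 0.8]
grip_width: 1.002
grasp_force: 0.0
```

Request:
arm_command(
  plan=[
    {"dp": [0, 0, 0], "spin": 0},
    {"dp": [0, 0, 0], "spin": 0},
    {"dp": [0, 0, 0], "spin": 0},
    {"dp": [0, 0, 0], "spin": 0},
    {"dp": [0, 0, 0], "spin": 0},
  ],
  grip=1,
  newtons=60,
)

```text
clock: 7.1
position: [0.4985, -0.1966, 0.2046]
ee_rot: [0.999, -0.052, 0.001, 0.001]
ft_force: [-2.6, -1.9, 6.7]
grip_width: 0.318
grasp_force: 58.5
```

Request:
arm_command(
  plan=[
    {"dp": [0, 0, -10], "spin": 0},
    {"dp": [0, 0, -25], "spin": 0},
    {"dp": [0, 0, -40], "spin": 0},
    {"dp": [0, 0, -40], "spin": 0},
    {"dp": [0, 0, -40], "spin": 0},
  ],
)

```text
clock: 7.6
position: [0.4974, -0.1956, 0.3599]
ee_rot: [0.999, -0.052, -0.0, -0.0]
ft_force: [0.1, -1.5, -4.2]
grip_width: 0.319
grasp_force: 60.0
```

```bash
python3 -c "
from h import *
st();rows([.50,.0,.37],-.25)"
```

```text
t 7.6 p [ 0.4974 -0.1956  0.3599] yaw -0.1038 F [ 0.1 -1.5 -4.2] g 0.319 60.0
[np.float64(-3.5), np.float64(-39.0), np.float64(-2.0)] 0.029
[np.float64(-4.7), np.float64(-38.8), np.float64(-2.0)] 0.029
[np.float64(-5.8), np.float64(-38.7), np.float64(-2.0)] 0.029
[np.float64(-6.9), np.float64(-38.5), np.float64(-2.0)] 0.029
[np.float64(-8.1), np.float64(-38.3), np.float64(-2.0)] 0.029
```

Request:
arm_command(
  plan=[
    {"dp": [-3.5, -39, -2], "spin": 0.029},
    {"dp": [-4.7, -39, -2], "spin": 0.029},
    {"dp": [-5.8, -39, -2], "spin": 0.029},
    {"dp": [-6.9, -39, -2], "spin": 0.029},
    {"dp": [-8, -39, -2], "spin": 0.029},
  ],
)

```text
clock: 8.1
position: [0.5003, 0.0029, 0.3685]
ee_rot: [0.992, -0.125, -0.0, 0.0]
ft_force: [0.7, -0.2, -5.0]
grip_width: 0.322
grasp_force: 60.0
```

```bash
python3 w.py w4 gauge_coarse gauge_fine
```

```text
t 8.1 p [0.5003 0.0029 0.3685] yaw -0.2503 F [ 0.7 -0.2 -5. ] g 0.322 60.0
gauge_coarse [([0.5405, 0.1082, 0.0128], 0.81)]
gauge_fine [([0.4908, 0.2934, 0.0162], 0.89)]
```

View pics/w4.png

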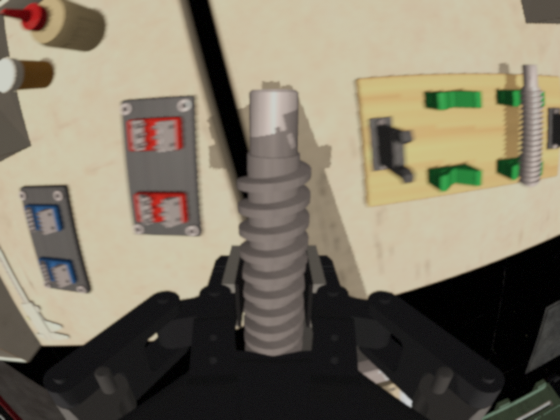

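The wrist view shows the coarse base with corners at (121,100), (194,96), (200,236) and (134,234). The fine base corners are (22,187), (66,184), (89,291) and (49,290). I'll compute both gauge poses from this and the top view.

```bash
cat > e.py <<'E'
from h import *
import pickle;o=pickle.load(open("pics/w4.pkl","rb"))
def fit(P):
    P=np.array(P);c=P.mean(0);d=(P[0]+P[1]-P[2]-P[3]);e=P[1]-P[0]+P[2]-P[3];print("  c",c.round(4),"yaw",round(np.arctan2(d[1],d[0]),4),round(np.arctan2(e[1],e[0])+np.pi/2,4),"len",np.linalg.norm(d)/2,np.linalg.norm(e)/2)
W=cv2.imread("pics/w4.png");T=cv2.imread("pics/top0.png")
def seg(im,poly,cam,obs):
    m=np.zeros(im.shape[:2],np.uint8);cv2.fillPoly(m,[np.array(poly,np.int32)],1);m=cv2.dilate(m,np.ones((11,11)))
    hsv=cv2.cvtColor(im,cv2.COLOR_BGR2HSV).astype(int)
    beige=(hsv[...,0]>10)&(hsv[...,0]<35)&(hsv[...,1]>35)&(hsv[...,2]>110)
    k=((m>0)&~beige).astype(np.uint8);k=cv2.morphologyEx(k,cv2.MORPH_OPEN,np.ones((3,3)))
    n,l,s,c=cv2.connectedComponentsWithStats(k);i=1+s[1:,4].argmax()
    pts=cv2.findContours((l==i).astype(np.uint8),0,1)[0][0].reshape(-1,2)
    w=np.array([atz(cam,u,v,.012,obs)[:2] for u,v in pts]);(c,sz,a)=cv2.minAreaRect((w*1000).astype(np.float32))
    print("  seg",np.round(c,1),np.round(sz,1),a)
def proj(x):
    p=viewer.camera_params("top");f=210/np.tan(np.radians(p["vertical_fov"])/2);q=np.array(p["R"])@x+p["t"];return [q[0]/q[2]*f+p["cx"],q[1]/q[2]*f+p["cy"]]
for n,C in(("coarse",[(121,100),(194,96),(200,236),(134,234)]),("fine",[(22,187),(66,184),(89,291),(49,290)])):
    print(n);P=[atz("wrist",u,v,.012,o) for u,v in C];fit([p[:2] for p in P])
    seg(W,C,"wrist",o);seg(T,[proj(p) for p in P],"top",None)
    for t,im,cam,ob in((.035,W,"wrist",o),):
        h=cv2.cvtColor(im,cv2.COLOR_BGR2HSV);m=((h[...,0]<8)|(h[...,0]>172)) if n=="coarse" else (h[...,0]>100)&(h[...,0]<130)
        mm=np.zeros(m.shape,np.uint8);cv2.fillPoly(mm,[np.array(C,np.int32)],1);m=(m&(h[...,1]>120)&(mm>0));v,u=np.nonzero(m)
        w=np.array([atz(cam,a,b,.03,ob)[:2] for a,b in zip(u,v)]);print("  saddle mean",w.mean(0).round(4))
E
python3 e.py
```

```text
coarse
  c [0.5326 0.12  ] yaw -0.2664 -0.2609 len 0.1543484879507064 0.08208164623481908
  seg [532.8 118.8] [ 81.  153.3] 75.46692657470703
  seg [534.4 118.8] [ 80.3 149.7] 75.76406860351562
  saddle mean [0.5366 0.1132]
fine
  c [0.4836 0.3084] yaw -0.2685 -0.1779 len 0.15674746352183744 0.07958129343332954
  seg [485.2 309.1] [ 87.9 154.9] 75.48370361328125
  seg [475.4 324.2] [102.5 174.4] 76.13762664794922
  saddle mean [0.4927 0.2903]
```

```bash
python3 -c "
from h import *
rows([.535,.1185,.25],-.253)"
```

```text
[np.float64(1.5), np.float64(-29.8), np.float64(29.7)] 0.002
[np.float64(1.4), np.float64(-29.8), np.float64(29.7)] 0.002
[np.float64(1.4), np.float64(-29.8), np.float64(29.7)] 0.002
[np.float64(1.3), np.float64(-29.8), np.float64(29.7)] 0.002
```

Request:
arm_command(
  plan=[
    {"dp": [1.4, -29.8, 25], "spin": 0.002},
    {"dp": [1.4, -29.8, 25], "spin": 0.002},
    {"dp": [1.4, -29.8, 30], "spin": 0.002},
    {"dp": [1.4, -29.8, 38], "spin": 0},
    {"dp": [0, 0, 0], "spin": 0},
  ],
)

```text
clock: 8.75
position: [0.5344, 0.1179, 0.2449]
ee_rot: [0.992, -0.125, -0.004, -0.0]
ft_force: [-0.6, -0.8, -5.9]
grip_width: 0.32
grasp_force: 61.1
```

```bash
python3 w.py w5; python3 -c "
import cv2
im=cv2.imread('pics/w5.png');cv2.imwrite('pics/w5b.png',cv2.resize(im[30:400,80:460],None,fx=1.55,fy=1.55,interpolation=2))"
```

```text
t 8.75 p [0.5344 0.1179 0.2449] yaw -0.2508 F [-0.6 -0.8 -5.9] g 0.32 61.1
```

View pics/w5b.png

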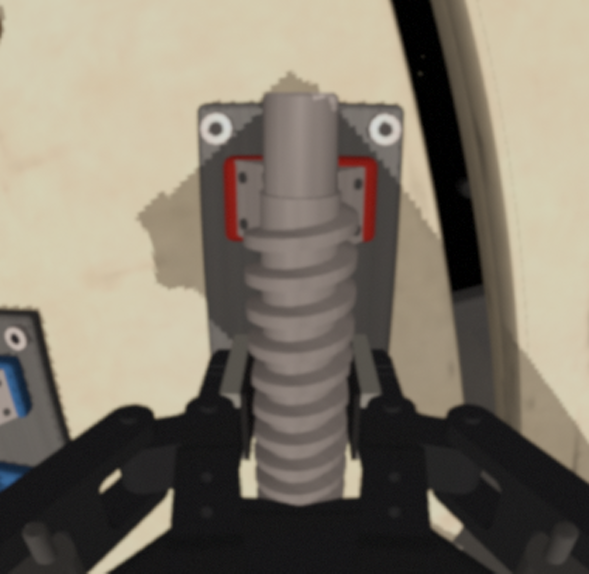

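The screw is centred and in line over the red gauge: the base spans crop u 198 to 403 and the screw axis is at about 300. I'll lower it and feel for contact.

Request:
arm_command(
  plan=[
    {"dp": [0, 0, 20], "spin": 0},
    {"dp": [0, 0, 12], "spin": 0},
    {"dp": [0, 0, 2], "spin": 0},
    {"dp": [0, 0, 0], "spin": 0},
    {"dp": [0, 0, 0], "spin": 0},
  ],
)

```text
clock: 9.3
position: [0.5366, 0.1149, 0.2172]
ee_rot: [0.992, -0.128, 0.001, -0.0]
ft_force: [0.2, -0.3, -4.6]
grip_width: 0.319
grasp_force: 61.1
```

Request:
arm_command(
  plan=[
    {"dp": [0, 0, 1], "spin": 0},
    {"dp": [0, 0, 1], "spin": 0},
    {"dp": [0, 0, 0], "spin": 0},
  ],
)

```text
clock: 9.6
position: [0.5362, 0.1152, 0.2143]
ee_rot: [0.992, -0.127, 0.0, 0.0]
ft_force: [0.1, -0.2, -5.6]
grip_width: 0.316
grasp_force: 61.1
```

Request:
arm_command(
  plan=[
    {"dp": [0, -2.5, 1], "spin": 0},
    {"dp": [0, 0, 1], "spin": 0},
    {"dp": [0, 0, 1], "spin": 0},
    {"dp": [0, 0, 0], "spin": 0},
    {"dp": [0, 0, 0], "spin": 0},
  ],
)

```text
clock: 10.1
position: [0.5368, 0.1177, 0.2111]
ee_rot: [0.992, -0.127, -0.0, 0.0]
ft_force: [1.0, 0.2, -5.8]
grip_width: 0.317
grasp_force: 61.1
```

Request:
arm_command(
  plan=[
    {"dp": [0, 0, 1], "spin": 0},
    {"dp": [0, 0, 1], "spin": 0},
    {"dp": [0, 0, 0], "spin": 0},
  ],
)

```text
clock: 10.4
position: [0.5368, 0.1176, 0.209]
ee_rot: [0.992, -0.127, -0.0, 0.0]
ft_force: [0.6, 0.2, -4.7]
grip_width: 0.319
grasp_force: 61.1
```

Request:
arm_command(
  plan=[
    {"dp": [0, 0, 1], "spin": 0},
    {"dp": [0, 0, 1], "spin": 0},
    {"dp": [0, 0, 0], "spin": 0},
  ],
)

```text
clock: 10.7
position: [0.5368, 0.1176, 0.207]
ee_rot: [0.992, -0.127, -0.0, 0.0]
ft_force: [0.1, -0.3, -4.8]
grip_width: 0.317
grasp_force: 61.1
```

Request:
arm_command(
  plan=[
    {"dp": [0, 0, 1], "spin": 0},
    {"dp": [0, 0, 0], "spin": 0},
  ],
)

```text
clock: 10.9
position: [0.5368, 0.1177, 0.2061]
ee_rot: [0.992, -0.127, -0.0, 0.0]
ft_force: [0.0, -0.3, -5.8]
grip_width: 0.317
grasp_force: 61.1
```

Request:
arm_command(
  plan=[
    {"dp": [0, 0, 1], "spin": 0},
    {"dp": [0, 0, 0], "spin": 0},
  ],
)

```text
clock: 11.1
position: [0.5368, 0.1177, 0.2051]
ee_rot: [0.992, -0.127, -0.0, 0.0]
ft_force: [-0.5, 0.9, -5.0]
grip_width: 0.318
grasp_force: 61.1
```

Request:
arm_command(
  plan=[
    {"dp": [0, 0, 1], "spin": 0},
    {"dp": [0, 0, 0], "spin": 0},
  ],
)

```text
clock: 11.3
position: [0.5367, 0.1178, 0.2041]
ee_rot: [0.992, -0.127, -0.0, 0.0]
ft_force: [-2.2, 0.4, -4.3]
grip_width: 0.321
grasp_force: 61.2
```

Request:
arm_command(
  plan=[
    {"dp": [0, 0, 0.7], "spin": 0},
    {"dp": [0, 0, 0], "spin": 0},
    {"dp": [0, 0, 0], "spin": 0},
  ],
)

```text
clock: 11.6
position: [0.5366, 0.1179, 0.2034]
ee_rot: [0.992, -0.127, -0.0, 0.0]
ft_force: [-3.5, 1.1, -3.6]
grip_width: 0.319
grasp_force: 61.3
```

Flank contact is pushing toward -x, so I'll follow it.

Request:
arm_command(
  plan=[
    {"dp": [-0.7, 0, 0], "spin": 0},
    {"dp": [0, 0, 0.7], "spin": 0},
    {"dp": [0, 0, 0], "spin": 0},
  ],
)

```text
clock: 11.9
position: [0.5363, 0.1178, 0.2031]
ee_rot: [0.992, -0.127, 0.0, 0.0]
ft_force: [-2.8, -0.4, 1.2]
grip_width: 0.322
grasp_force: 61.6
```

Request:
arm_command(
  plan=[
    {"dp": [0, 0, 0.7], "spin": 0},
    {"dp": [0, 0, 0], "spin": 0},
    {"dp": [0, 0, 0], "spin": 0},
  ],
)

```text
clock: 12.2
position: [0.5364, 0.1179, 0.203]
ee_rot: [0.992, -0.127, 0.0, 0.0]
ft_force: [-7.4, -1.7, 8.3]
grip_width: 0.315
grasp_force: 62.4
```

Request:
arm_command(
  plan=[
    {"dp": [-1.0, 0, 0], "spin": 0},
    {"dp": [0, 0, 0], "spin": 0},
    {"dp": [0, 0, 0], "spin": 0},
  ],
)

```text
clock: 12.5
position: [0.536, 0.1179, 0.203]
ee_rot: [0.992, -0.127, 0.001, -0.0]
ft_force: [-2.1, -2.6, 6.7]
grip_width: 0.318
grasp_force: 62.2
```

Request:
arm_command(
  plan=[
    {"dp": [-0.7, 0, 0], "spin": 0},
    {"dp": [0, 0, 0], "spin": 0},
    {"dp": [0, 0, 0], "spin": 0},
  ],
)

```text
clock: 12.8
position: [0.5356, 0.1179, 0.203]
ee_rot: [0.992, -0.128, 0.002, -0.0]
ft_force: [4.5, -2.7, 6.6]
grip_width: 0.319
grasp_force: 62.1
```

Lateral force changes sign within 0.8 mm while z stays at 0.203 (axis about 46 mm), so the teeth are captured. I'll re-centre, release and retreat.

Request:
arm_command(
  plan=[
    {"dp": [0.4, 0, -0.6], "spin": 0},
    {"dp": [0, 0, 0], "spin": 0},
  ],
)

```text
clock: 13.0
position: [0.5356, 0.1179, 0.203]
ee_rot: [0.992, -0.127, 0.001, -0.0]
ft_force: [4.6, -1.7, 2.8]
grip_width: 0.314
grasp_force: 61.8
```

Request:
arm_command(
  plan=[
    {"dp": [0, 0, 0], "spin": 0},
    {"dp": [0, 0, 0], "spin": 0},
    {"dp": [0, 0, 0], "spin": 0},
    {"dp": [0, 0, -30], "spin": 0},
    {"dp": [0, 0, -45], "spin": 0},
  ],
  grip=-0.4,
)

```text
clock: 13.5
position: [0.5337, 0.118, 0.2761]
ee_rot: [0.992, -0.127, -0.003, 0.001]
ft_force: [0.5, 1.3, 0.0]
grip_width: 0.7
grasp_force: 0.0
```

Request:
arm_command(
  plan=[
    {"dp": [0, 0, -45], "spin": 0},
    {"dp": [0, 0, 0], "spin": 0},
  ],
  grip=-1,
)

```text
clock: 13.7
position: [0.5361, 0.1193, 0.3286]
ee_rot: [0.992, -0.127, 0.004, -0.001]
ft_force: [0.8, 0.3, -0.3]
grip_width: 1.0
grasp_force: 0.0
```

```bash
python3 w.py w6 screw_a gauge_coarse; python3 -c "
from h import *
im=cv2.imread('pics/w6.png');cv2.imwrite('pics/w6b.png',cv2.resize(im[60:360,130:430],None,fx=2,fy=2,interpolation=2))
rows([.482,-.299,.30],-.103)"
```

```text
t 13.7 p [0.5361 0.1193 0.3286] yaw -0.2547 F [ 0.8  0.3 -0.3] g 1.0 0.0
screw_a [([0.5507, 0.1154, 0.0574], 0.92), ([0.5182, 0.2999, 0.0191], 0.33)]
gauge_coarse [([0.5482, 0.1177, 0.0113], 0.65), ([0.5498, 0.1154, 0.0569], 0.49)]
[np.float64(5.4), np.float64(41.7), np.float64(2.2)] -0.015
[np.float64(4.8), np.float64(41.8), np.float64(2.2)] -0.015
[np.float64(4.2), np.float64(41.8), np.float64(2.2)] -0.015
[np.float64(3.5), np.float64(41.9), np.float64(2.2)] -0.015
[np.float64(2.9), np.float64(41.9), np.float64(2.2)] -0.015
[np.float64(2.3), np.float64(42.0), np.float64(2.2)] -0.015
[np.float64(1.6), np.float64(42.0), np.float64(2.2)] -0.015
[np.float64(1.0), np.float64(42.0), np.float64(2.2)] -0.015
[np.float64(0.3), np.float64(42.0), np.float64(2.2)] -0.015
[np.float64(-0.3), np.float64(42.0), np.float64(2.2)] -0.015
```

View pics/w6b.png

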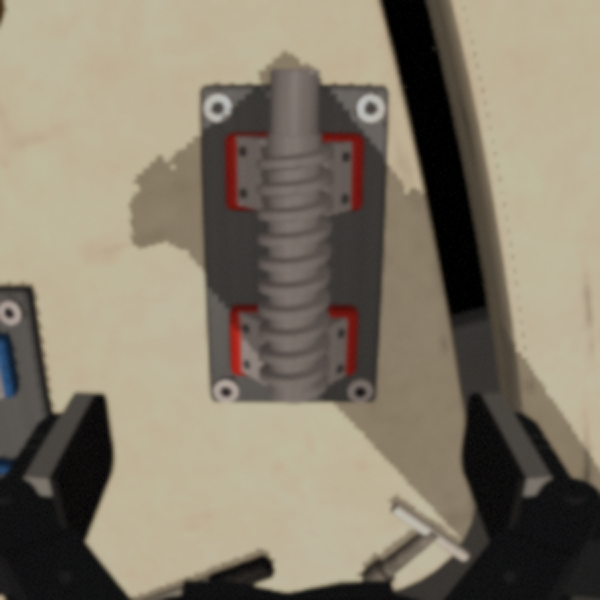

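The screw lies centred across the red gauge, sunk between the toothed plates. The shoulder is at crop (292,150) and the lower end at (293,398). I'll check the along-axis offset.

```bash
python3 - <<'E'
from h import *
import pickle;o=pickle.load(open("pics/w6.pkl","rb"))
y=-.2535;c,s=np.cos(y),np.sin(y)
def L(cu,cv,z):
    P=atz("wrist",130+cu/2,60+cv/2,z,o);d=P[:2]-[.533,.119];return np.round([c*d[0]+s*d[1],-s*d[0]+c*d[1]],4)
for n,a in dict(jend=(294,70,.046),shoulder=(292,148,.046),low=(293,398,.046),lowtop=(293,398,.04)).items(): print(n,L(*a))
print([L(*p,.012) for p in((203,88),(386,88),(377,402),(212,402))])
print([L(*p,.03) for p in((229,136),(361,136),(356,376),(233,376))])
E
```

```text
jend [ 0.0839 -0.0014]
shoulder [ 0.0533 -0.0007]
low [-0.0561 -0.0014]
lowtop [-0.0594 -0.0015]
[array([0.0764, 0.0382]), array([ 0.0766, -0.0421]), array([-0.0776, -0.0443]), array([-0.0775,  0.0393])]
[array([0.0566, 0.0254]), array([ 0.0567, -0.0294]), array([-0.0534, -0.0308]), array([-0.0534,  0.0264])]
```

Seated and centred to within about 3 mm along the axis. Now the fine screw.

Request:
arm_command(
  plan=[
    {"dp": [5.7, 41.7, 2.2], "spin": -0.015},
    {"dp": [5.1, 41.7, 2.2], "spin": -0.015},
    {"dp": [4.5, 41.7, 2.2], "spin": -0.015},
    {"dp": [3.8, 41.7, 2.2], "spin": -0.015},
    {"dp": [3.2, 41.7, 2.2], "spin": -0.015},
  ],
)

```text
clock: 14.35
position: [0.509, -0.0916, 0.3099]
ee_rot: [0.996, -0.09, -0.001, -0.0]
ft_force: [0.9, 0.3, -0.1]
grip_width: 1.001
grasp_force: 0.0
```

Request:
arm_command(
  plan=[
    {"dp": [2.6, 41.7, 2.2], "spin": -0.015},
    {"dp": [1.9, 41.7, 2.2], "spin": -0.015},
    {"dp": [1.3, 41.7, 2.2], "spin": -0.015},
    {"dp": [0.6, 41.7, 2.2], "spin": -0.015},
    {"dp": [0, 41.7, 2.2], "spin": -0.015},
  ],
)

```text
clock: 14.85
position: [0.4842, -0.2986, 0.2987]
ee_rot: [0.999, -0.052, -0.001, -0.001]
ft_force: [1.0, 0.4, 0.4]
grip_width: 1.003
grasp_force: 0.0
```

Request:
arm_command(
  plan=[
    {"dp": [0, 0, 0], "spin": 0},
    {"dp": [0, 0, 0], "spin": 0},
  ],
)

```text
clock: 15.05
position: [0.4844, -0.2977, 0.2987]
ee_rot: [0.999, -0.054, -0.001, -0.001]
ft_force: [0.2, -0.6, 0.4]
grip_width: 1.001
grasp_force: 0.0
```

```bash
python3 w.py w7 screw_a; python3 - <<'E'
from h import *
import pickle;o=pickle.load(open("pics/w7.pkl","rb"))
im=cv2.imread("pics/w7.png");h=cv2.cvtColor(im,cv2.COLOR_BGR2HSV)
m=((h[...,0]>45)&(h[...,0]<80)&(h[...,1]>120)).astype(np.uint8)
n,l,s,c=cv2.connectedComponentsWithStats(m)
for i in range(1,n):
    if s[i,4]>60: print(c[i].round(0),s[i,4],atz("wrist",*c[i],.04,o)[:2].round(4))
# metallic column profile near screw (low saturation)
k=(h[...,1]<50)&(h[...,2]>60);k[300:]=0;k=cv2.morphologyEx(k.astype(np.uint8),cv2.MORPH_OPEN,np.ones((5,5)))
n,l,s,c=cv2.connectedComponentsWithStats(k)
for i in range(1,n):
    if s[i,4]>300: print("grey",s[i],c[i].round(1))
E
```

```text
t 15.05 p [ 0.4844 -0.2977  0.2987] yaw -0.1072 F [ 0.2 -0.6  0.4] g 1.001 0.0
screw_a [([0.5003, -0.2979, 0.0582], 0.74)]
[242. 145.] 490 [ 0.5293 -0.2798]
[301. 145.] 460 [ 0.5245 -0.3219]
[143. 147.] 1781 [ 0.5373 -0.205 ]
[155. 243.] 1729 [ 0.4585 -0.1969]
[244. 248.] 426 [ 0.4481 -0.2709]
[298. 247.] 427 [ 0.4441 -0.3134]
grey [  0   0  32  18 358] [11.6  6.2]
grey [191   0  27  30 487] [201.8  11.4]
grey [ 468   32   75   39 1500] [502.3  49.3]
grey [ 137   76   81   31 1610] [180.2  89.6]
grey [536  83  24  33 593] [548.9 100.5]
grey [467  88  26  30 502] [479.1 103. ]
grey [ 253   92   99  208 8326] [280.8 210.6]
grey [395  98  21  33 413] [406.2 115.1]
grey [482 123  21  40 520] [493.1 143.8]
grey [432 124  47  39 720] [456.3 141.9]
grey [ 66 165  27  55 440] [ 82.7 187.1]
grey [  2 191  31  41 687] [ 17.7 209.4]
grey [ 376  202   60   98 2237] [401.1 253.6]
grey [536 229  14  44 368] [542.3 249.6]
grey [ 23 241  30  39 578] [ 35.9 261.1]
grey [143 258  29  42 399] [157.  279.7]
grey [  0 278  20  22 312] [  9.7 288.9]
```

Request:
arm_command(
  plan=[
    {"dp": [0, -1.4, 35], "spin": 0},
    {"dp": [0, 0, 35], "spin": 0},
    {"dp": [0, 0, 25], "spin": 0},
    {"dp": [0, 0, 0], "spin": 0},
  ],
)

```text
clock: 15.55
position: [0.4844, -0.2936, 0.2022]
ee_rot: [0.999, -0.051, -0.003, -0.002]
ft_force: [-0.4, 0.8, 0.5]
grip_width: 0.997
grasp_force: 0.0
```

Request:
arm_command(
  plan=[
    {"dp": [0, 0, 0], "spin": 0},
    {"dp": [0, 0, 0], "spin": 0},
    {"dp": [0, 0, 0], "spin": 0},
    {"dp": [0, 0, 0], "spin": 0},
    {"dp": [0, 0, 0], "spin": 0},
  ],
  grip=1,
  newtons=60,
)

```text
clock: 16.05
position: [0.4857, -0.296, 0.2071]
ee_rot: [0.999, -0.053, 0.001, 0.001]
ft_force: [-2.5, 0.8, 7.4]
grip_width: 0.312
grasp_force: 61.5
```

Request:
arm_command(
  plan=[
    {"dp": [0, 0, -10], "spin": 0},
    {"dp": [0, 0, -25], "spin": 0},
    {"dp": [0, 0, -40], "spin": 0},
    {"dp": [0, 0, -40], "spin": 0},
    {"dp": [0, 0, -40], "spin": 0},
  ],
)

```text
clock: 16.55
position: [0.4847, -0.2955, 0.3622]
ee_rot: [0.999, -0.053, -0.001, -0.0]
ft_force: [0.2, -0.3, -6.2]
grip_width: 0.306
grasp_force: 62.7
```

```bash
python3 -c "
from h import *
st();rows([.47,.19,.37],-.253,maxmm=48)"
```

```text
t 16.55 p [ 0.4847 -0.2955  0.3622] yaw -0.1052 F [ 0.2 -0.3 -6.2] g 0.306 62.7
[np.float64(-6.0), np.float64(-43.8), np.float64(-0.7)] 0.013
[np.float64(-6.6), np.float64(-43.7), np.float64(-0.7)] 0.013
[np.float64(-7.1), np.float64(-43.6), np.float64(-0.7)] 0.013
[np.float64(-7.7), np.float64(-43.5), np.float64(-0.7)] 0.013
[np.float64(-8.3), np.float64(-43.4), np.float64(-0.7)] 0.013
[np.float64(-8.9), np.float64(-43.3), np.float64(-0.7)] 0.013
[np.float64(-9.5), np.float64(-43.1), np.float64(-0.7)] 0.013
[np.float64(-10.0), np.float64(-43.0), np.float64(-0.7)] 0.013
[np.float64(-10.6), np.float64(-42.9), np.float64(-0.7)] 0.013
[np.float64(-11.2), np.float64(-42.7), np.float64(-0.7)] 0.013
[np.float64(-11.8), np.float64(-42.6), np.float64(-0.7)] 0.013
```

Request:
arm_command(
  plan=[
    {"dp": [-6, -43.8, -0.7], "spin": 0.013},
    {"dp": [-6.6, -43.7, -0.7], "spin": 0.013},
    {"dp": [-7.1, -43.6, -0.7], "spin": 0.013},
    {"dp": [-7.7, -43.5, -0.7], "spin": 0.013},
    {"dp": [-8.3, -43.4, -0.7], "spin": 0.013},
  ],
)

```text
clock: 17.05
position: [0.4776, -0.0732, 0.3643]
ee_rot: [0.996, -0.085, -0.0, 0.0]
ft_force: [0.0, 0.8, -5.3]
grip_width: 0.317
grasp_force: 62.7
```

Request:
arm_command(
  plan=[
    {"dp": [-8.9, -43.3, -0.7], "spin": 0.013},
    {"dp": [-9.5, -43.1, -0.7], "spin": 0.013},
    {"dp": [-10, -43, -0.7], "spin": 0.013},
    {"dp": [-10.6, -42.9, -0.7], "spin": 0.013},
    {"dp": [-11.2, -42.7, -0.7], "spin": 0.013},
  ],
)

```text
clock: 17.55
position: [0.4703, 0.1473, 0.3679]
ee_rot: [0.993, -0.118, -0.0, 0.0]
ft_force: [1.5, 0.3, -6.6]
grip_width: 0.317
grasp_force: 62.7
```

Request:
arm_command(
  plan=[
    {"dp": [-11.8, -42.6, -0.7], "spin": 0.013},
    {"dp": [0, 0, 0], "spin": 0},
    {"dp": [0, 0, 0], "spin": 0},
  ],
)

```text
clock: 17.85
position: [0.4688, 0.1909, 0.3683]
ee_rot: [0.992, -0.122, -0.0, 0.0]
ft_force: [0.7, -1.6, -6.5]
grip_width: 0.315
grasp_force: 63.2
```

```bash
python3 w.py w8 gauge_fine; cat > f.py <<'E'
from h import *
import pickle,sys
n=sys.argv[1];o=pickle.load(open(f"pics/{n}.pkl","rb"))
im=cv2.imread(f"pics/{n}.png");h=cv2.cvtColor(im,cv2.COLOR_BGR2HSV)
m=((h[...,0]>100)&(h[...,0]<130)&(h[...,1]>110)).astype(np.uint8)
k,l,s,c=cv2.connectedComponentsWithStats(m)
for i in range(1,k):
    if s[i,4]>40: print(s[i],c[i].round(1),atz("wrist",*c[i],.035,o)[:2].round(4))
# base: low saturation, dark region around the blue
v,u=np.nonzero(m);roi=np.zeros_like(m)
cv2.fillPoly(roi,[cv2.convexHull(np.c_[u,v].astype(np.int32))],1);roi=cv2.dilate(roi,np.ones((61,61)))
hh=h.astype(int);b=((hh[...,1]<45)|m.astype(bool))&(roi>0);b=cv2.morphologyEx(b.astype(np.uint8),2,np.ones((3,3)))
k,l,s,c=cv2.connectedComponentsWithStats(b);i=1+s[1:,4].argmax();print("base",s[i])
p=cv2.findContours((l==i).astype(np.uint8),0,1)[0][0].reshape(-1,2)
w=np.array([atz("wrist",a,bb,.012,o)[:2] for a,bb in p]);print(cv2.minAreaRect((w*1000).astype(np.float32)))
E
python3 f.py w8
```

```text
t 17.85 p [0.4688 0.1909 0.3683] yaw -0.2453 F [ 0.7 -1.6 -6.5] g 0.315 63.2
gauge_fine [([0.6907, 0.3933, 0.0084], 0.91), ([0.4917, 0.3065, 0.0161], 0.89)]
[143 134  43  33 506] [163.6 148.4] [0.5232 0.2872]
[131 138   5  29  53] [132.9 152.4] [0.5286 0.3208]
[139 206  53  30 559] [166.4 216.8] [0.4543 0.3086]
base [    0     0   522   420 86448]
((297.5008239746094, 325.20208740234375), (1132.8612060546875, 749.0952758789062), 76.98004150390625)
```

View this frame to pick the base corners directly (picture 10 of 10).

```bash
python3 -c "
import cv2
im=cv2.imread('pics/w8.png');cv2.imwrite('pics/w8b.png',cv2.resize(im[80:280,80:280],None,fx=3,fy=3,interpolation=2))"
```

```text
(no output)
```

View pics/w8b.png

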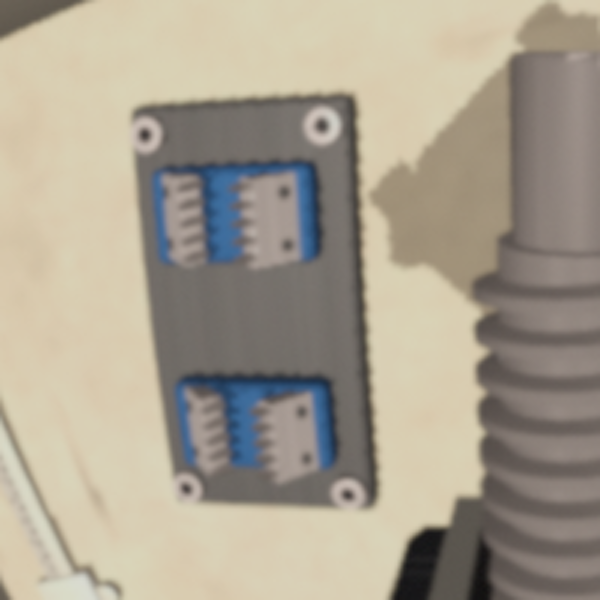

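The crop shows the blue gauge (5 teeth per group). Its corner bolts are at (146,134), (322,125), (348,494) and (187,489), and its base corners at (134,108), (353,97), (375,505) and (173,502).

```bash
python3 - <<'E'
from h import *
import pickle;o=pickle.load(open("pics/w8.pkl","rb"))
for C,z in(([(146,134),(322,125),(348,494),(187,489)],.013),([(134,108),(353,97),(375,505),(173,502)],.012)):
    P=np.array([atz("wrist",80+u/3,80+v/3,z,o)[:2] for u,v in C]);d=P[0]+P[1]-P[2]-P[3];e=P[1]-P[0]+P[2]-P[3]
    print(P.mean(0).round(4),np.arctan2(d[1],d[0]),np.arctan2(e[1],e[0])+np.pi/2,np.linalg.norm(d)/2,np.linalg.norm(e)/2)
rows([.486,.308,.25],-.253)
E
```

```text
[0.4822 0.3115] -0.2496409130106531 -0.24633083714930337 0.1384225914648033 0.06664824575048034
[0.4834 0.309 ] -0.26292491082443364 -0.2391948502052461 0.153604869006802 0.08336467998035947
[np.float64(-3.3), np.float64(-29.9), np.float64(29.5)] 0.001
[np.float64(-3.4), np.float64(-29.8), np.float64(29.5)] 0.001
[np.float64(-3.4), np.float64(-29.8), np.float64(29.5)] 0.001
[np.float64(-3.4), np.float64(-29.8), np.float64(29.5)] 0.001
```

Request:
arm_command(
  plan=[
    {"dp": [-3.6, -30.1, 25], "spin": 0.001},
    {"dp": [-3.7, -30.1, 25], "spin": 0.001},
    {"dp": [-3.7, -30.1, 30], "spin": 0.001},
    {"dp": [-3.7, -30.1, 33], "spin": 0.001},
    {"dp": [0, 0, 0], "spin": 0},
  ],
)

```text
clock: 18.45
position: [0.4819, 0.3001, 0.2649]
ee_rot: [0.992, -0.123, -0.004, 0.001]
ft_force: [-1.9, -0.8, -7.5]
grip_width: 0.313
grasp_force: 63.4
```

Request:
arm_command(
  plan=[
    {"dp": [0, 0, 0], "spin": 0},
    {"dp": [0, 0, 0], "spin": 0},
  ],
)

```text
clock: 18.65
position: [0.4847, 0.2963, 0.2691]
ee_rot: [0.992, -0.127, -0.001, -0.001]
ft_force: [0.9, -0.3, -5.6]
grip_width: 0.314
grasp_force: 63.4
```

```bash
python3 w.py w9; python3 - <<'E'
from h import *
import pickle;o=pickle.load(open("pics/w9.pkl","rb"))
im=cv2.imread("pics/w9.png");h=cv2.cvtColor(im,cv2.COLOR_BGR2HSV).astype(int)
for r in (100,110,120,125,130,140,150,170,200,220):
    b=(h[r,:,1]<60)|((h[r,:,0]>95)&(h[r,:,0]<135))
    x=np.nonzero(np.diff(b.astype(int)))[0];x=x[(x>150)&(x<400)]
    print(r,x.tolist())
blue=((h[...,0]>100)&(h[...,0]<130)&(h[...,1]>110)).astype(np.uint8)
k,l,s,c=cv2.connectedComponentsWithStats(blue)
print([(s[i].tolist()) for i in range(1,k) if s[i,4]>30])
E
```

```text
t 18.65 p [0.4847 0.2963 0.2691] yaw -0.2542 F [ 0.9 -0.3 -5.6] g 0.314 63.4
100 [231, 249]
110 []
120 [312, 313]
125 [312, 318]
130 [312, 327]
140 [312, 340]
150 [312, 352]
170 [311, 380]
200 [190, 200, 310]
220 [310]
[[210, 135, 40, 48, 445], [217, 238, 22, 20, 166]]
```

Request:
arm_command(
  plan=[
    {"dp": [-1.8, -6.4, 9], "spin": 0},
    {"dp": [-1.9, -6.4, 10], "spin": -0.003},
    {"dp": [0, 0, 0], "spin": 0},
    {"dp": [0, 0, 0], "spin": 0},
    {"dp": [0, 0, 0], "spin": 0},
  ],
)

```text
clock: 19.2
position: [0.484, 0.3103, 0.2501]
ee_rot: [0.992, -0.125, -0.001, -0.001]
ft_force: [0.1, -0.0, -5.5]
grip_width: 0.308
grasp_force: 63.4
```

```bash
python3 w.py w10; python3 - <<'E'
from h import *
im=cv2.imread("pics/w10.png");h=cv2.cvtColor(im,cv2.COLOR_BGR2HSV).astype(int)
blue=((h[...,0]>100)&(h[...,0]<130)&(h[...,1]>110)).astype(np.uint8)
k,l,s,c=cv2.connectedComponentsWithStats(blue)
print([(s[i].tolist()) for i in range(1,k) if s[i,4]>20])
for r in (105,115,125,175,190,205,220):
    print(r,[(x,int(im[r,x].max()),int(h[r,x,1])) for x in range(196,352,6)])
E
```

```text
t 19.2 p [0.484  0.3103 0.2501] yaw -0.2504 F [ 0.1 -0.  -5.5] g 0.308 63.4
[[226, 132, 23, 53, 358], [299, 132, 22, 53, 404]]
105 [(196, 201, 48), (202, 201, 48), (208, 155, 53), (214, 161, 25), (220, 199, 13), (226, 107, 29), (232, 63, 20), (238, 65, 24), (244, 63, 20), (250, 77, 33), (256, 140, 33), (262, 139, 33), (268, 198, 27), (274, 201, 11), (280, 193, 28), (286, 179, 30), (292, 157, 31), (298, 104, 29), (304, 114, 22), (310, 112, 20), (316, 111, 25), (322, 190, 11), (328, 195, 14), (334, 109, 23), (340, 200, 52), (346, 202, 53)]
115 [(196, 202, 47), (202, 201, 46), (208, 166, 51), (214, 195, 25), (220, 79, 32), (226, 193, 11), (232, 65, 24), (238, 65, 20), (244, 63, 20), (250, 77, 36), (256, 111, 37), (262, 123, 33), (268, 133, 33), (274, 139, 33), (280, 185, 29), (286, 177, 29), (292, 155, 31), (298, 77, 33), (304, 100, 23), (310, 112, 20), (316, 138, 26), (322, 157, 11), (328, 92, 28), (334, 189, 27), (340, 200, 48), (346, 201, 51)]
125 [(196, 202, 44), (202, 201, 43), (208, 184, 47), (214, 112, 23), (220, 70, 22), (226, 66, 19), (232, 64, 24), (238, 65, 24), (244, 64, 24)
[... 1198 characters left out ...]
 (238, 73, 31), (244, 83, 37), (250, 85, 36), (256, 97, 34), (262, 111, 34), (268, 116, 35), (274, 110, 35), (280, 101, 35), (286, 93, 36), (292, 93, 33), (298, 104, 34), (304, 103, 35), (310, 65, 27), (316, 61, 21), (322, 63, 20), (328, 63, 24), (334, 124, 64), (340, 144, 64), (346, 146, 65)]
220 [(196, 202, 53), (202, 194, 53), (208, 148, 62), (214, 102, 63), (220, 65, 24), (226, 63, 24), (232, 64, 20), (238, 70, 29), (244, 87, 35), (250, 85, 33), (256, 90, 34), (262, 100, 33), (268, 108, 33), (274, 104, 34), (280, 97, 34), (286, 93, 36), (292, 96, 37), (298, 109, 35), (304, 97, 34), (310, 63, 20), (316, 61, 25), (322, 61, 25), (328, 62, 21), (334, 142, 63), (340, 147, 64), (346, 148, 65)]
```

Centred: the blue saddles span u 226 to 321 (middle 273.5, principal point 273.4), and it is in line. Lowering now.

Request:
arm_command(
  plan=[
    {"dp": [0, 0, 18], "spin": 0},
    {"dp": [0, 0, 12], "spin": 0},
    {"dp": [0, 0, 5], "spin": 0},
    {"dp": [0, 0, 0], "spin": 0},
    {"dp": [0, 0, 0], "spin": 0},
  ],
)

```text
clock: 19.75
position: [0.4834, 0.3114, 0.2146]
ee_rot: [0.992, -0.124, -0.002, -0.001]
ft_force: [0.1, 0.9, -6.4]
grip_width: 0.321
grasp_force: 63.4
```

Request:
arm_command(
  plan=[
    {"dp": [0, 0, 1], "spin": 0},
    {"dp": [0, 0, 1], "spin": 0},
    {"dp": [0, 0, 0], "spin": 0},
  ],
)

```text
clock: 20.05
position: [0.4833, 0.3112, 0.2124]
ee_rot: [0.992, -0.124, -0.002, -0.001]
ft_force: [0.0, -0.1, -6.3]
grip_width: 0.32
grasp_force: 63.4
```

Request:
arm_command(
  plan=[
    {"dp": [0, 0.6, 1], "spin": 0.003},
    {"dp": [0, 0, 0.5], "spin": 0},
    {"dp": [0, 0, 0], "spin": 0},
  ],
)

```text
clock: 20.35
position: [0.4831, 0.3106, 0.2107]
ee_rot: [0.992, -0.126, -0.002, -0.001]
ft_force: [0.5, -0.2, -5.7]
grip_width: 0.314
grasp_force: 63.4
```

Request:
arm_command(
  plan=[
    {"dp": [0, 0, 1], "spin": 0},
    {"dp": [0, 0, 0], "spin": 0},
    {"dp": [0, 0, 0], "spin": 0},
  ],
)

```text
clock: 20.65
position: [0.4832, 0.3109, 0.21]
ee_rot: [0.992, -0.126, -0.001, -0.001]
ft_force: [-0.5, 0.8, -1.7]
grip_width: 0.313
grasp_force: 63.8
```

Request:
arm_command(
  plan=[
    {"dp": [0, 0, 1], "spin": 0},
    {"dp": [0, 0, 0], "spin": 0},
    {"dp": [0, 0, 0], "spin": 0},
  ],
)

```text
clock: 20.95
position: [0.4832, 0.311, 0.2098]
ee_rot: [0.992, -0.125, -0.001, -0.001]
ft_force: [-2.5, -1.2, 6.1]
grip_width: 0.316
grasp_force: 64.9
```

Riding contact at TCP z≈0.210, as expected when out of step. Shift along the axis under light load.

Request:
arm_command(
  plan=[
    {"dp": [-0.7, 0, 0], "spin": 0},
    {"dp": [0, 0, 0], "spin": 0},
    {"dp": [0, 0, 0], "spin": 0},
  ],
)

```text
clock: 21.25
position: [0.483, 0.3109, 0.2098]
ee_rot: [0.992, -0.126, -0.001, -0.001]
ft_force: [-1.0, -0.8, 6.6]
grip_width: 0.314
grasp_force: 64.7
```

Request:
arm_command(
  plan=[
    {"dp": [-0.7, 0, 0], "spin": 0},
    {"dp": [0, 0, 0], "spin": 0},
    {"dp": [0, 0, 0], "spin": 0},
  ],
)

```text
clock: 21.55
position: [0.4828, 0.3109, 0.2098]
ee_rot: [0.992, -0.126, -0.0, -0.001]
ft_force: [3.2, -2.2, 6.6]
grip_width: 0.313
grasp_force: 64.6
```

Request:
arm_command(
  plan=[
    {"dp": [-0.7, 0, 0], "spin": 0},
    {"dp": [0, 0, 0], "spin": 0},
    {"dp": [0, 0, 0], "spin": 0},
  ],
)

```text
clock: 21.85
position: [0.4824, 0.311, 0.2098]
ee_rot: [0.992, -0.126, -0.0, -0.001]
ft_force: [4.8, -1.0, 5.0]
grip_width: 0.314
grasp_force: 64.4
```

Request:
arm_command(
  plan=[
    {"dp": [0, 0, -1.5], "spin": 0},
    {"dp": [0, 0, 0], "spin": 0},
    {"dp": [0, 0, 1.5], "spin": 0},
    {"dp": [0, 0, 0], "spin": 0},
    {"dp": [0, 0, 0], "spin": 0},
  ],
)

```text
clock: 22.35
position: [0.4808, 0.3111, 0.2082]
ee_rot: [0.992, -0.126, -0.002, -0.0]
ft_force: [0.2, -0.4, -5.9]
grip_width: 0.317
grasp_force: 63.4
```

Request:
arm_command(
  plan=[
    {"dp": [-0.7, 0, -1.5], "spin": 0},
    {"dp": [0, 0, 0], "spin": 0},
    {"dp": [0, 0, 1.5], "spin": 0},
    {"dp": [0, 0, 0], "spin": 0},
    {"dp": [0, 0, 0], "spin": 0},
  ],
)

```text
clock: 22.85
position: [0.4804, 0.3114, 0.2087]
ee_rot: [0.992, -0.126, -0.002, -0.001]
ft_force: [1.8, 0.8, -5.9]
grip_width: 0.312
grasp_force: 63.4
```

Request:
arm_command(
  plan=[
    {"dp": [-0.7, 0, -1.5], "spin": 0},
    {"dp": [0, 0, 0], "spin": 0},
    {"dp": [0, 0, 1.5], "spin": 0},
    {"dp": [0, 0, 0], "spin": 0},
    {"dp": [0, 0, 0], "spin": 0},
  ],
)

```text
clock: 23.35
position: [0.48, 0.3117, 0.209]
ee_rot: [0.992, -0.126, -0.001, -0.001]
ft_force: [3.2, 1.0, -4.7]
grip_width: 0.313
grasp_force: 63.5
```

It dropped in at x≈0.4808, and moving further pushes back at +x. I'll go back and lower there.

Request:
arm_command(
  plan=[
    {"dp": [1.4, 0, -0.5], "spin": 0},
    {"dp": [0, 0, 0], "spin": 0},
    {"dp": [0, 0, 1.2], "spin": 0},
    {"dp": [0, 0, 0], "spin": 0},
    {"dp": [0, 0, 0], "spin": 0},
  ],
)

```text
clock: 23.85
position: [0.4809, 0.3111, 0.2078]
ee_rot: [0.992, -0.126, -0.002, -0.0]
ft_force: [-0.2, 0.4, -6.2]
grip_width: 0.314
grasp_force: 63.4
```

Request:
arm_command(
  plan=[
    {"dp": [0, 0, 1], "spin": 0},
    {"dp": [0, 0, 0], "spin": 0},
    {"dp": [0, 0, 0], "spin": 0},
  ],
)

```text
clock: 24.15
position: [0.481, 0.3112, 0.207]
ee_rot: [0.992, -0.126, -0.002, -0.001]
ft_force: [-0.1, -0.5, -5.8]
grip_width: 0.314
grasp_force: 63.4
```

Request:
arm_command(
  plan=[
    {"dp": [0, 0, 1], "spin": 0},
    {"dp": [0, 0, 0], "spin": 0},
    {"dp": [0, 0, 0], "spin": 0},
  ],
)

```text
clock: 24.45
position: [0.4811, 0.3112, 0.2061]
ee_rot: [0.992, -0.126, -0.002, -0.001]
ft_force: [-0.3, -0.2, -5.9]
grip_width: 0.314
grasp_force: 63.5
```

Request:
arm_command(
  plan=[
    {"dp": [0, 0, 0.8], "spin": 0},
    {"dp": [0, 0, 0], "spin": 0},
    {"dp": [0, 0, 0], "spin": 0},
  ],
)

```text
clock: 24.75
position: [0.4811, 0.3114, 0.2056]
ee_rot: [0.992, -0.125, -0.001, -0.001]
ft_force: [-0.4, 0.5, -0.1]
grip_width: 0.312
grasp_force: 64.1
```

Request:
arm_command(
  plan=[
    {"dp": [0, 0, 0.8], "spin": 0},
    {"dp": [0, 0, 0], "spin": 0},
    {"dp": [0, 0, 0], "spin": 0},
  ],
)

```text
clock: 25.05
position: [0.4812, 0.3114, 0.2055]
ee_rot: [0.992, -0.126, -0.001, -0.001]
ft_force: [-4.3, -2.0, 8.0]
grip_width: 0.32
grasp_force: 65.0
```

It bottoms at 0.2055, which is 4.3 mm below the riding height, so it is fully seated. Releasing.

Request:
arm_command(
  plan=[
    {"dp": [0, 0, -0.8], "spin": 0},
    {"dp": [0, 0, 0], "spin": 0},
  ],
)

```text
clock: 25.25
position: [0.4812, 0.3114, 0.2056]
ee_rot: [0.992, -0.125, -0.001, -0.001]
ft_force: [-1.8, 0.7, 2.1]
grip_width: 0.312
grasp_force: 64.4
```

Request:
arm_command(
  plan=[
    {"dp": [0, 0, 0], "spin": 0},
    {"dp": [0, 0, 0], "spin": 0},
    {"dp": [0, 0, 0], "spin": 0},
    {"dp": [0, 0, -30], "spin": 0},
    {"dp": [0, 0, -45], "spin": 0},
  ],
  grip=-0.4,
)

```text
clock: 25.75
position: [0.4806, 0.3103, 0.2787]
ee_rot: [0.992, -0.126, -0.004, 0.001]
ft_force: [0.7, -1.0, 0.8]
grip_width: 0.7
grasp_force: 0.0
```

Request:
arm_command(
  plan=[
    {"dp": [0, 0, -45], "spin": 0},
    {"dp": [0, 0, -30], "spin": 0},
    {"dp": [0, 0, 0], "spin": 0},
    {"dp": [0, 0, 0], "spin": 0},
  ],
)

```text
clock: 26.15
position: [0.4816, 0.3109, 0.3555]
ee_rot: [0.992, -0.126, -0.001, -0.001]
ft_force: [0.8, -0.8, -0.9]
grip_width: 0.703
grasp_force: 0.0
```

```bash
python3 w.py w11 screw_a gauge_fine gauge_coarse; python3 - <<'E'
from h import *
viewer.camera("top")
for t in("screw_a","retaining_bar"): print(t,[(np.round(d["position"],4).tolist(),round(d["score"],2)) for d in finder.find_in("top",t)])
E
```

```text
t 26.15 p [0.4816 0.3109 0.3555] yaw -0.252 F [ 0.8 -0.8 -0.9] g 0.703 0.0
screw_a [([0.4867, 0.3082, 0.0575], 0.76), ([0.5461, 0.1187, 0.0532], 0.7)]
gauge_fine [([0.4969, 0.3047, 0.0142], 0.61)]
gauge_coarse [([0.5327, 0.1366, 0.0133], 0.93)]
screw_a [([0.5437, 0.1145, 0.0555], 0.7), ([0.488, 0.293, 0.0156], 0.59), ([0.4967, 0.3035, 0.0545], 0.51)]
retaining_bar [([0.7066, -0.1609, 0.0161], 0.87)]
```

```bash
python3 -c "
from workcell import manip
print(manip.hand_in())"
```

```text
the job is handed in; nothing more can be done
None
```

I handed the job in at about 26 s: the bar lies flat clear of the rack, the 10 mm screw is in the red gauge and the 6 mm screw in the blue one, both judged fully seated by feel (hand-in returned no verdict).

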